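Tip the canister cover of the table grill shut and lock the canister

ROBOT

A 6-joint arm with a two-finger parallel gripper is mounted at the origin on the work surface. World frame = base frame: x ahead of the robot, y to its left, z up, the work surface at z = 0. Lengths are in m, angles in rad, forces in N, time in s.
With the tool pointing down it reaches from about 0.4 to 0.825 m from the base axis. Payload 7 kg.
Tool frame: the origin (TCP) lies midway between the tips of the shut fingers; the grasp point (between the pads) lies 19 mm behind it; z points along the fingers, y is the line along which they close (so a half turn about z gives the same grasp; the last joint's range is limited). The gripper opens to 88 mm and grips with 3 to 60 N. Pads are 19 mm wide; open, the fingers measure 130 mm over their backs; the gripper's body (78 mm by 193 mm) begins 47 mm behind the grasp point.
Start: joints at [0.288, 0.359, 0.012, 0, -1.224, -0.288], TCP at [0.675, -0, 0.227] pointing down, gripper open.
Joint ranges: [-3.07, 3.07], [-1.43, 2.12], [-1.02, 1.25], [-3.03, 1.67], [-3.05, -0], [-3.03, 3.03]. Speed limits (rad/s): [2.39, 2.39, 3.01, 3.14, 3.14, 3.14].

INTERFACE

Orientations are given as [roll, pitch, yaw] about the fixed x, y, z axes, in that order (R = Rz(yaw) Ry(pitch) Rx(roll)).
In Python, from station import get_state, grab_frame, calibration, job_done, boxes_of, regions_of, spot_point gives the robot as it stands. The module is installed in compiled form; this text tells all that it offers.
- The arm moves only by the tool arm_command, never from a script. Its argument "commands" is a list of rows, each an object of numbers: "tx", "ty", "tz": the shift along the tool's x, y, z each as a share of 25 cm, from -1 to 1; "twist": the turn about the tool's z as a share of 180 degrees, from -1 to 1. A call has exactly 8 rows; each row is the pose to reach, as a shift and turn from the pose commanded when the call began, along the tool's axes at that moment, turning the shorter way round; what a row does not reach only later rows make up. A row lasts 1/12 s, in which the tool goes at most 41.7 mm and 7.16 degrees, less where a joint would pass 70% of its speed; a pose out of reach is approached as far as the arm can. A call with a number of a shift or a turn outside -1 to 1 is refused whole. A call with a gripper value outside its range is refused whole. "claw" is the opening, from 0 (shut) to 1 (fully open), set as the call begins (left out, the last holds). The fingers move at their own pace and stop on an object; "grip_force" is the grip in N (left out, the last holds). Time passes only in rows, so rows that repeat a pose let the fingers close, or fill a call up. It gives the time, the measured TCP pose, the force, the opening and the grip force at its end, in the units of the state.
- get_state(): the state, without advancing time (a new reading comes with each control period).
- grab_frame(name): name is "scene" or "side" or "wrist"; returns the picture (384x512x3 uint8, red, green, blue); there is no depth.
- calibration(name): a dict with "camera_matrix" (3x3 intrinsics, pixels), "k1" (the pictures are not rectified: a ray, as slopes to the right and down, at radius r is drawn at 1 + k1 r^2 times it, then the intrinsics apply), "extrinsics" (4x4, takes a point from camera to world coordinates). Camera axes: x right, y down, z forward; pixel columns grow to the right and rows downward; lengths in m; the calibration is good to about 2 mm. A picture is of the moment at which its call begins: read the wrist's pose just before it. calibration takes no time and is no camera call; for the wrist camera it gives the pose at the moment of the call.
- job_done(): hands the job in; it is judged then, once.
Trained networks look in the newest picture that a camera, given by its name, has taken for a name from the list of things; names that differ only in an ending like _2 or _b are one class to them, and where a whole thing is asked for, a point or a joint stands for the part that bears it (a point fixed in the world has none). Each returns a list of dicts, best first, with "score" (0 to 1); they miss things now and then, are a little off and sometimes report something else, mostly with a low value. They report only what shows in the picture. A call takes as long as a camera call.
- boxes_of(query, camera): "rect" ([left, top, right, bottom] in pixels, round what is visible of it).
- regions_of(query, camera): "region" (384x512 bool, what is visible of it) and "rect" ([left, top, right, bottom] in pixels, round what is visible of it).
- spot_point(query, camera): "uv" ([column, row] in pixels: a listed point, or the origin of a listed thing).
The state is a dict: "t": time; "q": joint angles; "qd": joint speeds; "joint_efforts": joint torques, N m; "eef_pos": TCP position; "ee_rot": TCP orientation; "force": force on the tool from outside, world axes, zero at the start; "moment": the same for the moment, N m; "width": finger opening in m; "gripper_force": force on a finger pad.
Only numpy, scipy, OpenCV 4.12 (cv2) and the standard library are available. Lean on these libraries where they do the work, as an engineer would, in place of code of your own. Each camera call takes 0.05 s, during which the arm holds its last target. There are 200 camera calls.

TASK

A gas canister has just been laid in the table-top grill and the cover of its bay still stands open. Without taking hold of the cover, push it over with the fingertips until it lies fully shut, easing it down rather than slamming it, and only then press the canister lever on the front panel all the way down. Leave the ignition knob off, and leave the canister, the food and the tableware where they are.

Things in the scene. Friction and masses are not known exactly. Their poses are not given: they have to be found in the camera images.
- grill: table-top gas grill, fixed, 270 mm deep (x) by 350 wide (y). Origin: on the table under its middle; -x to the cook, +y its left, z up. Left: dark fire trough, wire grid top 88 mm above the table (y -62 to 175, x -125 to 130 mm). Right (y -175 to -62): canister bay with hinged grey sheet cover, walls 68 mm high; its front (x -140 to -86) is a control block 86 mm high with lever and knob
- cover (a joint): angle of the canister cover, rad: 0 fully shut (level over the bay, at a stop), 1.57 upright, at most 1.85, leaning back over the grid; starts at 1.4 to 1.75. Stiff hinge: it stays wherever it is left and its friction is 0.11 N m (1.5 N at 75 mm from the hinge)
- cover_hinge (a point): middle of the cover's hinge line, at (21, -70, 86.5) mm in the grill's frame; turns with the cover. x along the hinge, parallel to the grill's; -y from hinge to free edge; +z out of the cover's outside. Cover: 212 mm long in x; flat from 2 to 84 mm from the hinge, outside 2.5 mm above the hinge line when shut; then a 26 mm lip bent 40 degrees inwards: an open cover ends 105 mm from the hinge
- cover_edge (a point): point on the outside of the cover, at the middle of the bend where flat part and lip meet, 83 mm from the hinge; same axes as cover_hinge. The outside looks up when shut and to the grill's +y (towards the grid) when open; it is the side to push on. Fingers pressing on the outside and the inside at once count as gripping
- lever (a joint): travel of the canister lever, m: 0 up (open), 0.024 fully down (locked, at a stop); starts at 0 to 0.003. It needs about 4 N, and stays where it is left
- lever_top (a point): point on the top face of the lever, a black paddle 30 mm wide (y), 8 mm thick, standing out 30 mm from the front face of the control block; the point is 16 mm in front of that face, at (-156, -82) mm in the grill's frame, 72 mm above the table when up and 48 mm when down. Axes as the grill's. Keep a fingertip's inner side off the front face
- knob (a joint): turn of the ignition knob, rad: 0 off; must stay off
- knob_face (a point): centre of the front of the ignition knob, black, 38 mm in diameter, standing out 18 to 24 mm from the front face at y = -142 mm, 44 mm above the table: 60 mm to the right of the lever
- canister: white and grey gas canister, 68 mm in diameter, 185 mm long, 0.2 to 0.4 kg, loose, lying along the grill's x in the bay, its top 80 mm above the table. Origin: under its middle, on the bay's floor 12 mm above the table. It clears the shut cover
- canister_middle (a point): middle of the canister in the bay, on its axis, 34 mm above its origin; moves with it
- bay_center (a point): where the middle of the canister in the bay belongs; fixed to the grill at (15, -122, 46) mm
- spare_canister: bystander: same canister standing upright, 185 mm high, to the right of the grill. Origin: centre of its underside
- tumbler: bystander: clear empty tumbler, 80 mm across the rim, 105 mm high, to the right of the grill. Origin: centre of its underside
- sauce_bowl: bystander: white bowl, 110 mm across, 45 mm high, to the right of the grill. Origin: centre of its underside
- rice_bowl: bystander: white bowl, 116 mm across, 58 mm high, in front of the grill's left part. Origin: centre of its underside
- tongs: bystander: steel tongs, 250 mm long, 16 mm high, on the table left of the grill, lying along x. Origin: middle, on the table
- corn: bystander: round of corn, 44 mm in diameter, 40 mm high, standing on the grid (top 128 mm above the table). Origin: centre of its underside
- mushroom: bystander: mushroom cap, 52 mm across, 25 mm high, on the grid. Origin: centre of its underside

How it is judged:
On the way, in this order (a step that is already met when the one before it is completed fails the run):
1. the cover lies fully shut while the lever is still up (value of joint cover below 0.06 rad and value of joint lever below 0.012 m), for 0.2 s.
2. the lever is pressed fully down with the cover shut (value of joint cover below 0.06 rad and value of joint lever above 0.02 m), for 0.2 s.
At the end, for the whole second after the job is handed in: the cover is shut to within 0.06 rad (5 mm at its free edge), the lever is down to within 4 mm of its stop, the knob is still off (within 0.25 rad), the canister lies at rest in its bed within 15 mm, and no bystander has moved by more than 30 mm (all of step 2 and value of joint knob below 0.25 rad and distance between canister_middle and bay_center below 0.015 m and linear speed of canister below 0.02 m/s and distance of each of spare_canister, tumbler, sauce_bowl, rice_bowl, tongs, corn, mushroom from where it was at the start of the episode below 0.03 m); the robot touches nothing.
It fails at once if the cover is gripped: fingers press on its outside and its inside at once ((contact force between the fingers and cover_c0 above 1.5 N or contact force between the fingers and cover_c1 above 1.5 N) and (contact force between the fingers and cover_c2 above 1.5 N or contact force between the fingers and cover_c3 above 1.5 N)).
It fails at once if the cover is slammed: it swings shut faster than 5 rad/s (about 0.45 m/s at its free edge) (velocity of joint cover below -5 rad/s).
It fails at once if the canister is lifted or shifted out of its bed by more than 15 mm (distance between canister_middle and bay_center above 0.015 m).
It fails at once if the ignition knob is turned by more than 0.25 rad (value of joint knob above 0.25 rad).
It fails at once if a bystander (spare canister, tumbler, a bowl, tongs, corn, mushroom) is moved by more than 30 mm, lifted or tipped (distance of any of spare_canister, tumbler, sauce_bowl, rice_bowl, tongs, corn, mushroom from where it was at the start of the episode above 0.03 m or angle between any of spare_canister, tumbler, sauce_bowl, rice_bowl, tongs, corn, mushroom's own z axis and vertical above 0.4 rad).
It also fails if it takes over 45 s, if anything falls off the work surface, if the arm or the gripper's body presses on something with over 40 N, if the wrist force passes 120 N, or if a joint passes its speed limit or range.

## Working session

There is one attempt and no reset: what is moved stays moved. The work goes in short steps, Python scripts to look and compute and a tool call to move; the robot and the scene stay as the last step left them, time stands still between calls to the robot, and variables do not carry over. Pictures are saved under pics/ and viewed, at most 10 in all, crops included, and the job is handed in when it is done.

Besides the shell and the picture viewer there is one more tool, called after "Emit:" as name(argument=value, ...) on one line, values as JSON. arm_command: Moves the arm, as the interface text tells. Shift numbers are shares of 25 cm and turn numbers shares of 180 degrees, none past 1 either way. Its arguments: {"type":"object","properties":{"commands":{"type":"array"},"claw":{"type":"number"},"grip_force":{"type":"number"}},"required":["commands"]}

```bash
mkdir -p pics; cat > h.py <<'E'
import numpy as np, cv2
from station import *
def ray(cam,uv,cal=None):
    c=cal or calibration(cam);K=np.array(c["camera_matrix"]);E=np.array(c["extrinsics"])
    p=np.array([(uv[0]-K[0,2])/K[0,0],(uv[1]-K[1,2])/K[1,1]]);q=p.copy()
    for _ in range(20): q=p/(1+c["k1"]*(q@q))
    return E[:3,3],E[:3,:3]@np.array([q[0],q[1],1])
def atz(cam,uv,z):
    o,d=ray(cam,uv);return o+d*(z-o[2])/d[2]
def proj(cam,P):
    c=calibration(cam);K=np.array(c["camera_matrix"]);E=np.array(c["extrinsics"])
    p=(np.atleast_2d(P)-E[:3,3])@E[:3,:3];q=p[:,:2]/p[:,2:];q=q*(1+c["k1"]*(q**2).sum(1,keepdims=True))
    return q@K[:2,:2].T+K[:2,2]
def save(im,n): cv2.imwrite(f"pics/{n}.png",im[:,:,::-1])
E
python3 - <<'E'
from h import *
ims=[]
for cam in ["scene","side"]:
    im=grab_frame(cam);save(im,cam+"0")
    print(cam,np.round(calibration(cam)["extrinsics"],3).tolist())
    for n in ["grill","cover_hinge","cover_edge","lever_top","knob_face","canister_middle","bay_center","corn","mushroom","spare_canister","tumbler","rice_bowl","sauce_bowl"]:
        r=spot_point(n,cam)
        print(n,[(np.round(x["uv"],1).tolist(),round(x["score"],2)) for x in r[:2]])
s=get_state();print(s["t"],s["eef_pos"],s["ee_rot"],s["width"])
E
```

```text
scene [[-0.075, 0.662, -0.746, 1.4], [0.997, 0.056, -0.05, 0.105], [0.009, -0.748, -0.664, 0.879], [0.0, 0.0, 0.0, 1.0]]
grill [([242.2, 246.9], 0.56)]
cover_hinge [([214.5, 233.7], 0.58)]
cover_edge [([215.1, 210.2], 0.77)]
lever_top []
knob_face []
canister_middle [([193.5, 244.4], 0.63)]
bay_center [([195.1, 240.5], 0.92)]
corn [([259.3, 223.7], 0.62), ([242.0, 247.0], 0.5)]
mushroom [([253.2, 199.5], 0.7)]
spare_canister [([135.8, 198.0], 0.7)]
tumbler [([132.1, 220.9], 0.7)]
rice_bowl [([276.4, 190.5], 0.75), ([135.5, 249.5], 0.62)]
sauce_bowl [([133.6, 248.2], 0.62), ([259.6, 222.5], 0.51)]
side [[-0.999, -0.028, 0.034, 0.459], [-0.044, 0.65, -0.759, 0.953], [-0.001, -0.759, -0.651, 0.849], [0.0, 0.0, 0.0, 1.0]]
grill [([206.8, 206.6], 0.71)]
cover_hinge [([195.7, 168.4], 0.83)]
cover_edge [([193.2, 143.9], 0.71)]
lever_top [([260.9, 161.4], 0.62)]
knob_face [([258.5, 158.0], 0.59)]
canister_middle []
bay_center []
corn [([205.7, 194.3], 0.89)]
mushroom [([235.9, 192.6], 0.6)]
spare_canister [([276.7, 138.8], 0.78), ([236.7, 192.9], 0.62)]
tumbler [([244.6, 141.8], 0.94)]
rice_bowl [([304.5, 236.4], 0.64)]
sauce_bowl []
1.4 [ 6.74974057e-01 -3.45039820e-05  2.26571381e-01] [ 3.14158780e+00  1.50800774e-05 -1.57084318e+00] 0.08791571145574337
```

View pics/scene0.png

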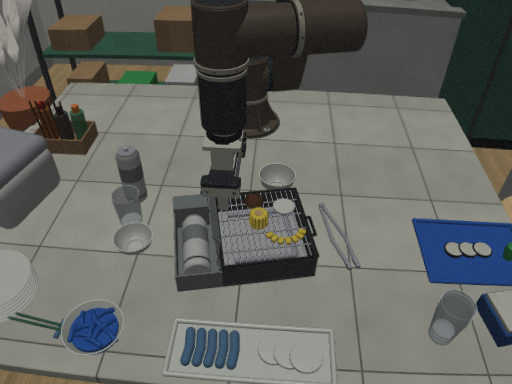

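View pics/side0.png

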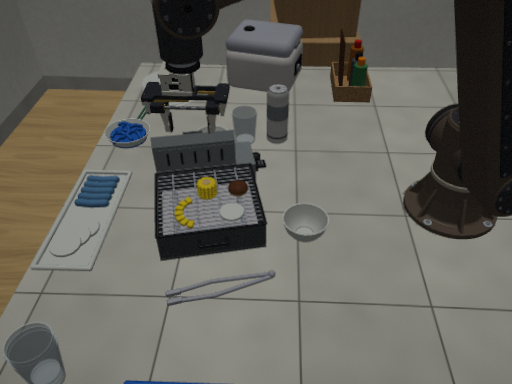

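The scene view shows the grill centred near (243,240), with the bay on the left (x 175–220) and its cover upright near x 215. The side view shows the cover's outside at (195,152), and the lever and knob near (258,160). I'll fit the grill pose and the cover angle.

```bash
cat >> h.py <<'E'
def T(p,L):
    L=np.atleast_2d(L);c,s=np.cos(p[2]),np.sin(p[2])
    return np.c_[p[0]+c*L[:,0]-s*L[:,1],p[1]+s*L[:,0]+c*L[:,1],L[:,2]]
def cov(a,d,h=0.0025,x=.021): # point d from hinge, h outside
    return [x,-.070-d*np.cos(a)+h*np.sin(a),.0865+d*np.sin(a)+h*np.cos(a)]
E
python3 - <<'E'
from h import *
from scipy.optimize import least_squares
O=[("scene",(242.2,246.9),[0,0,0]),("scene",(214.5,233.7),[.021,-.07,.0865]),("scene",(195.1,240.5),[.015,-.122,.046]),
("side",(206.8,206.6),[0,0,0]),("side",(195.7,168.4),[.021,-.07,.0865]),("side",(260.9,161.4),[-.156,-.082,.072]),("side",(258.5,158),[-.162,-.142,.044]),
("scene",(215.1,210.2),None),("side",(193.2,143.9),None)]
def f(p): return np.concatenate([(proj(c,T(p,L if L else cov(p[3],.083)))[0]-uv) for c,uv,L in O])
r=least_squares(f,[.66,.05,0,1.6],loss="soft_l1");p=r.x;print(p.round(4));print(f(p).reshape(-1,2).round(1).tolist())
np.save("p.npy",p)
pts=[[x,y,.088] for x in(-.125,.13) for y in(-.062,.175)]+[[x,y,0] for x in(-.135,.135) for y in(-.175,.175)]+[cov(p[3],.083,x=x) for x in(-.085,.127)]+[[-.156,-.082,.072],[-.162,-.142,.044],[.021,-.07,.0865]]+[[x,-.175,.068] for x in(-.086,.135)]
big=[]
for cam,(x0,y0) in(("scene",(150,170)),("side",(130,110))):
    im=grab_frame(cam)[y0:y0+130,x0:x0+180].copy();im=cv2.resize(im,None,fx=4,fy=4,interpolation=cv2.INTER_CUBIC)
    save(im,"raw_"+cam)
    for q in (proj(cam,T(p,pts))-[x0,y0]+.5)*4: cv2.drawMarker(im,tuple(int(v) for v in q),(255,0,0),0,10,1)
    save(im,"ov_"+cam)
E
```

```text
[0.6442 0.0299 0.2029 1.6182]
[[-1.3, -0.2], [-0.1, -0.5], [0.1, 3.2], [1.1, 1.1], [0.0, -0.8], [-1.0, 1.6], [0.2, 0.3], [0.3, -0.5], [-0.3, -0.4]]
```

View pics/ov_scene.png

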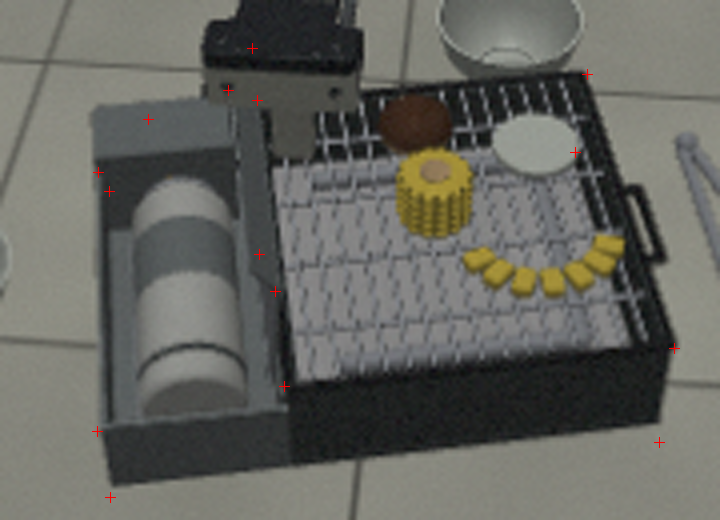

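View pics/ov_side.png

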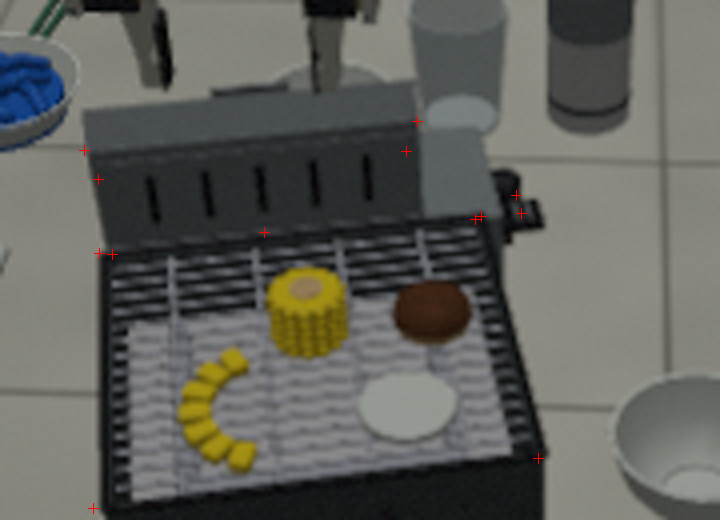

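The overlay is within about 3 px: scene corners at (673,345) and (288,383) in the 4x crop, and the bend line in the side crop running from (98,158) to (418,128). I'll refine the fit with the corners I read by eye.

```bash
python3 - <<'E'
from h import *
from scipy.optimize import least_squares
p0=np.load("p.npy")
S=lambda u,v:(150+u/4-.5,170+v/4-.5); D=lambda u,v:(130+u/4-.5,110+v/4-.5)
O=[("scene",(242.2,246.9),[0,0,0],.5),("scene",(214.5,233.7),[.021,-.07,.0865],.5),("scene",(195.1,240.5),[.015,-.122,.046],.3),
("side",(206.8,206.6),[0,0,0],.5),("side",(195.7,168.4),[.021,-.07,.0865],.5),("side",(260.9,161.4),[-.156,-.082,.072],.5),
("scene",S(675,343),[.135,.175,.088],1),("scene",S(288,383),[.135,-.062,.088],1),("scene",S(587,73),[-.135,.175,.088],1),("scene",S(105,427),[.135,-.175,.068],1),
("side",D(547,455),[-.135,.175,.088],1),("side",D(103,517),[.135,.175,.088],1),
("scene",(215.1,210.2),.021,.5),("side",(193.2,143.9),.021,.5),("side",D(98,156),.127,1),("side",D(418,127),-.085,1)]
def f(p): return np.concatenate([w*(proj(c,T(p,L if isinstance(L,list) else cov(p[3],.083,x=L)))[0]-uv) for c,uv,L,w in O])
r=least_squares(f,p0,loss="soft_l1");p=r.x;print(p.round(4));print(f(p).reshape(-1,2).round(1).tolist())
np.save("p.npy",p)
print("edge",T(p,cov(p[3],.083)).round(3),"ends",T(p,[cov(p[3],.105,x=x) for x in(-.085,.127)]).round(3),"lever",T(p,[-.156,-.082,.072]).round(3),"hinge",T(p,[.021,-.07,.0865]).round(3))
for n,z,uv in(("corn",.088,(259.3,223.7)),("mush",.088,(253.2,199.5)),("spare",0,(135.8,198)),("tumb",0,(132.1,220.9)),("rice",0,(276.4,190.5)),("sauce",0,(133.6,248.2))):
    w=atz("scene",uv,z);c,s=np.cos(p[2]),np.sin(p[2]);d=w[:2]-p[:2];print(n,w.round(3),"grill",np.round([c*d[0]+s*d[1],-s*d[0]+c*d[1]],3))
E
```

```text
[0.6406 0.0307 0.211  1.6471]
[[-0.4, -0.6], [0.2, -0.7], [0.2, 0.7], [1.2, 0.7], [0.6, -0.3], [-0.0, 0.8], [1.0, 1.3], [0.4, 1.4], [-0.7, -3.1], [-0.8, 0.3], [4.0, 0.2], [-2.4, -1.2], [0.9, -0.7], [0.4, 0.2], [-2.1, -0.2], [1.2, -0.8]]
edge [[ 0.674 -0.025  0.169]] ends [[ 0.57  -0.045  0.191]
 [ 0.777 -0.001  0.191]] lever [[ 0.505 -0.082  0.072]] hinge [[ 0.676 -0.033  0.086]]
corn [0.637 0.078 0.088] grill [0.007 0.047]
mush [0.545 0.056 0.088] grill [-0.088  0.044]
spare [ 0.474 -0.315  0.   ] grill [-0.235 -0.303]
tumb [ 0.573 -0.298  0.   ] grill [-0.135 -0.307]
rice [0.402 0.121 0.   ] grill [-0.214  0.138]
sauce [ 0.676 -0.264  0.   ] grill [-0.028 -0.296]
```

Emit:
arm_command(commands=[{"tx":-0.03,"ty":0.02,"tz":0,"twist":-0.03},{"tx":-0.062,"ty":0.038,"tz":0,"twist":-0.067},{"tx":-0.062,"ty":0.038,"tz":0.05,"twist":-0.067},{"tx":-0.062,"ty":0.038,"tz":0.12,"twist":-0.067},{"tx":-0.062,"ty":0.038,"tz":0.19,"twist":-0.067},{"tx":-0.062,"ty":0.038,"tz":0.25,"twist":-0.067},{"tx":-0.062,"ty":0.038,"tz":0.288,"twist":-0.067},{"tx":-0.062,"ty":0.038,"tz":0.288,"twist":-0.067}], claw=0, grip_force=20)

```text
t: 2.17
eef_pos: [0.6642, 0.0153, 0.1521]
ee_rot: [3.138, 0.0, -1.361]
force: [-0.0, -0.1, -0.4]
width: 0.0398
gripper_force: 0.0
```

```bash
cat >> h.py <<'E'
def ing(w):
    p=np.load("p.npy");c,s=np.cos(p[2]),np.sin(p[2]);d=np.array(w[:2])-p[:2]
    return np.array([c*d[0]+s*d[1],-s*d[0]+c*d[1],w[2]])
def st():
    s=get_state();print("t",s["t"],"grill",ing(s["eef_pos"]).round(4),"rot",np.round(s["ee_rot"],3),"F",np.round(s["force"],2),"w",s["width"])
    return s
E
python3 - <<'E'
from h import *
s=st();im=grab_frame("scene")[170:300,150:330];a=cv2.resize(im,None,fx=3,fy=3,interpolation=2)
b=cv2.resize(grab_frame("side")[90:220,120:300],None,fx=3,fy=3,interpolation=2)
save(np.hstack([cv2.resize(a,(400,289)),cv2.resize(b,(400,289))]),"ap")
g=ing(s["eef_pos"])
for a in np.linspace(1.65,0,12):
    c=np.array(cov(a,.07))[1:]+[.0095,0]; print(round(a,2),"tx",round(-(c[0]-g[1])/.25,3),"tz",round((g[2]-c[1])/.25,3))
E
```

```text
t 2.1667 grill [ 0.0198 -0.0201  0.1521] rot [ 3.138  0.    -1.361] F [-0.   -0.07 -0.37] w 0.03984709165330968
1.65 tx 0.13 tz -0.016
1.5 tx 0.172 tz -0.017
1.35 tx 0.213 tz -0.013
1.2 tx 0.254 tz -0.002
1.05 tx 0.292 tz 0.015
0.9 tx 0.328 tz 0.037
0.75 tx 0.36 tz 0.064
0.6 tx 0.387 tz 0.096
0.45 tx 0.41 tz 0.132
0.3 tx 0.426 tz 0.17
0.15 tx 0.437 tz 0.211
0.0 tx 0.442 tz 0.253
```

View pics/ap.png

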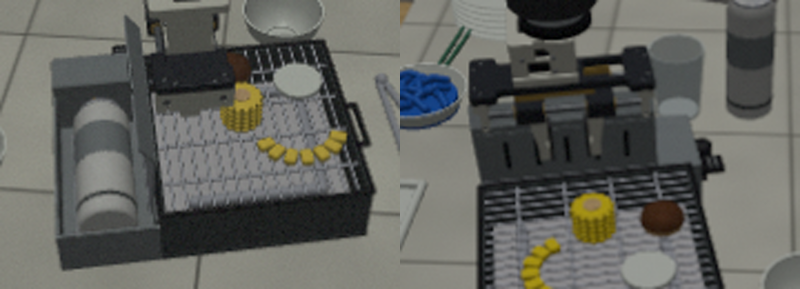

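The left half shows the fingers on the grid side of the cover, clear of the corn. Now I'll push.

Emit:
arm_command(commands=[{"tx":0.06,"ty":0,"tz":-0.01,"twist":0},{"tx":0.1,"ty":0,"tz":-0.015,"twist":0},{"tx":0.13,"ty":0,"tz":-0.016,"twist":0},{"tx":0.155,"ty":0,"tz":-0.016,"twist":0},{"tx":0.18,"ty":0,"tz":-0.016,"twist":0},{"tx":0.205,"ty":0,"tz":-0.013,"twist":0},{"tx":0.23,"ty":0,"tz":-0.008,"twist":0},{"tx":0.254,"ty":0,"tz":-0.002,"twist":0}])

```text
t: 2.93
eef_pos: [0.6789, -0.0472, 0.1551]
ee_rot: [-3.141, -0.0, -1.36]
force: [0.2, 1.7, 1.0]
width: 0.0003
gripper_force: 0.6
```

```bash
python3 - <<'E'
from h import *
s=st();g=ing(s["eef_pos"])
grab_frame("side");grab_frame("scene")
p=np.load("p.npy")
for c in("side","scene"): print(c,[(np.round(x["uv"],1).tolist(),round(x["score"],2)) for x in spot_point("cover_edge",c)[:2]], [ (round(a,1),proj(c,T(p,cov(a,.083)))[0].round(1).tolist()) for a in (1.5,1.3,1.2,1.1,.9)])
for a in np.linspace(1.2,0,13):
    c=np.array(cov(a,.07))[1:]+[.0095,0]; print(round(a,2),"tx",round(-(c[0]-g[1])/.25,3),"tz",round((g[2]-c[1])/.25,3))
E
```

```text
t 2.9333 grill [ 0.0211 -0.0842  0.1551] rot [-3.141 -0.    -1.36 ] F [0.2  1.67 1.01] w 0.00029219221047270343
side [([192.3, 137.6], 0.9), ([245.2, 140.1], 0.23)] [(1.5, [193.8, 141.6]), (1.3, [193.5, 138.8]), (1.2, [193.4, 137.9]), (1.1, [193.4, 137.2]), (0.9, [193.3, 137.0])]
scene [([202.6, 213.9], 0.84)] [(1.5, [212.0, 209.2]), (1.3, [205.3, 210.4]), (1.2, [202.1, 211.4]), (1.1, [199.0, 212.6]), (0.9, [193.5, 215.6])]
1.2 tx -0.003 tz 0.01
1.1 tx 0.023 tz 0.02
1.0 tx 0.048 tz 0.033
0.9 tx 0.071 tz 0.049
0.8 tx 0.093 tz 0.066
0.7 tx 0.113 tz 0.086
0.6 tx 0.13 tz 0.108
0.5 tx 0.146 tz 0.131
0.4 tx 0.159 tz 0.156
0.3 tx 0.17 tz 0.182
0.2 tx 0.177 tz 0.209
0.1 tx 0.183 tz 0.236
0.0 tx 0.185 tz 0.264
```

The cover is at about 1.2 rad and tracking the plan, so I'll continue the arc.

Emit:
arm_command(commands=[{"tx":0.023,"ty":0,"tz":0.016,"twist":0},{"tx":0.048,"ty":0,"tz":0.031,"twist":0},{"tx":0.071,"ty":0,"tz":0.048,"twist":0},{"tx":0.093,"ty":0,"tz":0.066,"twist":0},{"tx":0.113,"ty":0,"tz":0.086,"twist":0},{"tx":0.13,"ty":0,"tz":0.108,"twist":0},{"tx":0.146,"ty":0,"tz":0.131,"twist":0},{"tx":0.159,"ty":0,"tz":0.156,"twist":0}])

```text
t: 3.8
eef_pos: [0.6871, -0.0861, 0.1153]
ee_rot: [3.141, -0.0, -1.361]
force: [0.3, -0.1, 0.7]
width: 0.0009
gripper_force: 0.4
```

```bash
python3 - <<'E'
from h import *
s=st()
im=grab_frame("scene");p=np.load("p.npy")
print([(np.round(x["uv"],1).tolist(),round(x["score"],2)) for x in spot_point("cover_edge","scene")[:2]], [ (round(a,1),proj("scene",T(p,cov(a,.083)))[0].round(1).tolist()) for a in (.6,.5,.4,.3,.2)])
b=grab_frame("side")
save(np.hstack([cv2.resize(im[170:300,150:330],(400,289)),cv2.resize(b[90:220,120:300],(400,289))]),"mid")
E
```

```text
t 3.8 grill [ 0.0209 -0.124   0.1153] rot [ 3.141 -0.    -1.361] F [ 0.28 -0.12  0.73] w 0.0009005060375733578
[([137.0, 198.4], 0.71), ([182.8, 225.0], 0.63)] [(0.6, [187.0, 221.3]), (0.5, [185.4, 223.4]), (0.4, [184.1, 225.6]), (0.3, [183.2, 227.9]), (0.2, [182.6, 230.1])]
```

View pics/mid.png

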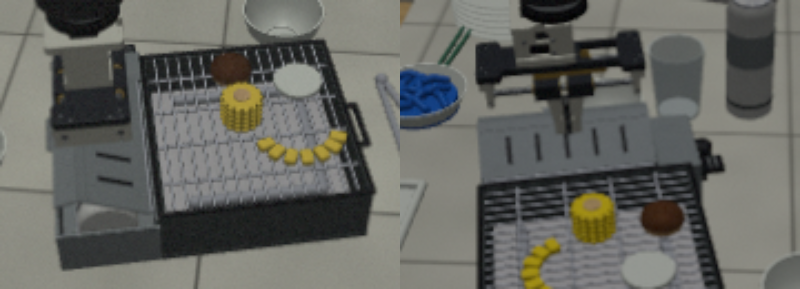

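Both halves show the fingertips on the outside of the cover, which is at about 0.4 rad. I'll ease it the rest of the way down.

Emit:
arm_command(commands=[{"tx":0.006,"ty":0,"tz":0.013,"twist":0},{"tx":0.011,"ty":0,"tz":0.026,"twist":0},{"tx":0.015,"ty":0,"tz":0.04,"twist":0},{"tx":0.018,"ty":0,"tz":0.054,"twist":0},{"tx":0.021,"ty":0,"tz":0.068,"twist":0},{"tx":0.024,"ty":0,"tz":0.082,"twist":0},{"tx":0.026,"ty":0,"tz":0.096,"twist":0},{"tx":0.026,"ty":0,"tz":0.106,"twist":0}])

```text
t: 4.62
eef_pos: [0.6883, -0.0919, 0.0891]
ee_rot: [3.141, -0.0, -1.36]
force: [-3.3, 1.3, 19.4]
width: -0.0001
gripper_force: 11.2
```

Emit:
arm_command(commands=[{"tx":0,"ty":0,"tz":-0.03,"twist":0},{"tx":0,"ty":0,"tz":-0.1,"twist":0},{"tx":0,"ty":0,"tz":-0.2,"twist":0},{"tx":-0.03,"ty":0.08,"tz":-0.28,"twist":0},{"tx":-0.06,"ty":0.22,"tz":-0.28,"twist":0},{"tx":-0.1,"ty":0.36,"tz":-0.28,"twist":0},{"tx":-0.14,"ty":0.46,"tz":-0.28,"twist":0},{"tx":-0.19,"ty":0.5,"tz":-0.28,"twist":0}])

```text
t: 5.28
eef_pos: [0.5527, -0.0721, 0.1602]
ee_rot: [3.141, 0.001, -1.362]
force: [-0.1, 0.8, -0.4]
width: 0.0007
gripper_force: 0.0
```

```bash
python3 - <<'E'
from h import *
s=st();print(np.round(s["q"],2));p=np.load("p.npy")
im=grab_frame("scene")
print([(np.round(x["uv"],1).tolist(),round(x["score"],2)) for x in spot_point("cover_edge","scene")[:2]], [ (round(a,1),proj("scene",T(p,cov(a,.083)))[0].round(1).tolist()) for a in (.2,.1,0)])
b=grab_frame("side")
print([(np.round(x["uv"],1).tolist(),round(x["score"],2)) for x in spot_point("lever_top","side")[:2]],proj("side",T(p,[-.156,-.082,.072])))
w=grab_frame("wrist")
for n in("lever_top","knob_face","cover_edge","cover_hinge"):
  r=spot_point(n,"wrist")[:2]; print(n,[(np.round(x["uv"],1).tolist(),round(x["score"],2)) for x in r],proj("wrist",T(p,{"lever_top":[-.156,-.082,.072],"knob_face":[-.162,-.142,.044],"cover_edge":cov(0,.083),"cover_hinge":[.021,-.07,.0865]}[n])).round(1))
  if n=="lever_top" and r: print([ing(atz("wrist",x["uv"],.072)) for x in r])
save(np.vstack([np.hstack([cv2.resize(im[170:300,150:330],(400,289)),cv2.resize(b[90:220,120:300],(400,289))]),np.hstack([cv2.resize(w,(400,300)),np.zeros((300,400,3),np.uint8)])]),"shut")
E
```

```text
t 5.2833 grill [-0.1075 -0.0822  0.1602] rot [ 3.141e+00  1.000e-03 -1.362e+00] F [-0.09  0.81 -0.36] w 0.0007420686247694345
[ 0.22  0.22 -0.34 -0.   -1.01 -0.01]
[([181.6, 233.0], 0.96)] [(0.2, [182.6, 230.1]), (0.1, [182.4, 232.4]), (0, [182.4, 234.6])]
[([262.1, 163.6], 0.64)] [[260.87264971 162.95093273]]
lever_top [([306.6, 191.6], 0.75)] [[310.1 193.7]]
[array([-0.15255473, -0.08410246,  0.072     ])]
knob_face [([307.4, 120.8], 0.65)] [[314.1 126.6]]
cover_edge [([97.6, 115.6], 0.75)] [[101.6 117.9]]
cover_hinge [([113.9, 209.0], 0.65)] [[117.1 211.6]]
```

View pics/shut.png

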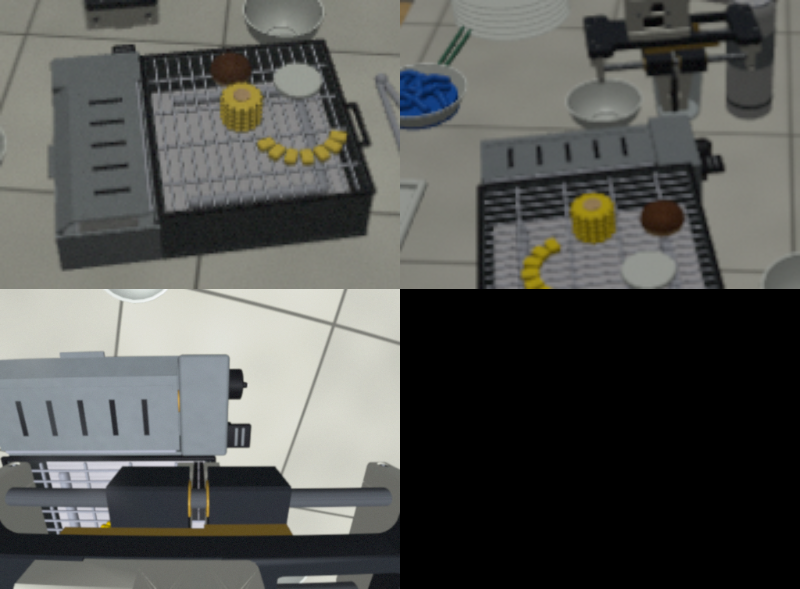

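The scene and side halves show the cover lying flat and shut, and the wrist view shows the lever clear at about (306,191) at full scale. Next I turn 90° so the narrow side of the fingers faces the block, and move over the lever.

Emit:
arm_command(commands=[{"tx":0,"ty":0.05,"tz":0,"twist":0.5},{"tx":0.007,"ty":0.1,"tz":0,"twist":0.5},{"tx":0.007,"ty":0.15,"tz":0,"twist":0.5},{"tx":0.007,"ty":0.186,"tz":0,"twist":0.5},{"tx":0.007,"ty":0.186,"tz":0,"twist":0.5},{"tx":0.007,"ty":0.186,"tz":0,"twist":0.5},{"tx":0.007,"ty":0.186,"tz":0,"twist":0.5},{"tx":0.007,"ty":0.186,"tz":0,"twist":0.5}])

```text
t: 6.4
eef_pos: [0.5114, -0.0831, 0.1593]
ee_rot: [3.141, -0.0, -2.367]
force: [0.0, 0.3, -0.7]
width: 0.0005
gripper_force: 0.0
```

```bash
python3 - <<'E'
from h import *
s=st();print("remaining twist share",(s["ee_rot"][2]-(-1.36-np.pi/2))/np.pi)
E
```

```text
t 6.4 grill [-0.1502 -0.0843  0.1593] rot [ 3.141 -0.    -2.367] F [ 0.05  0.26 -0.72] w 0.0004928952312760474
remaining twist share 0.17950731075143866
```

Emit:
arm_command(commands=[{"tx":0,"ty":0,"tz":0.03,"twist":0.18},{"tx":0,"ty":0,"tz":0.06,"twist":0.18},{"tx":0,"ty":0,"tz":0.1,"twist":0.18},{"tx":0,"ty":0,"tz":0.14,"twist":0.18},{"tx":0,"ty":0,"tz":0.18,"twist":0.18},{"tx":0,"ty":0,"tz":0.22,"twist":0.18},{"tx":0,"ty":0,"tz":0.24,"twist":0.18},{"tx":0,"ty":0,"tz":0.24,"twist":0.18}])

```text
t: 7.07
eef_pos: [0.5105, -0.0832, 0.0981]
ee_rot: [3.141, -0.003, -2.924]
force: [-0.5, -0.0, 0.4]
width: 0.0006
gripper_force: 0.0
```

```bash
python3 - <<'E'
from h import *
s=st()
R=cv2.Rodrigues(np.array([0,0,s["ee_rot"][2]]))[0];p=np.load("p.npy")
d=T(p,[-.1545,-.084,.1])[0]-s["eef_pos"]; x=R[:,0];y=-R[:,1]
print("tx,ty",d@x/.25,d@y/.25)
w=grab_frame("wrist")
r=spot_point("lever_top","wrist")[:2];print([(x["uv"],x["score"],ing(atz("wrist",x["uv"],.072))) for x in r])
v=cv2.resize(w,(400,300)); b=cv2.resize(grab_frame("side")[90:220,160:340],(400,300),interpolation=2)
save(np.hstack([v,b]),"lev")
E
```

```text
t 7.0667 grill [-0.1511 -0.0841  0.0981] rot [ 3.141e+00 -3.000e-03 -2.924e+00] F [-0.45 -0.05  0.45] w 0.0005722483756608076
tx,ty 0.013547784546168 0.0005865223448543976
[([252.0, 217.1], 0.93, array([-0.15053742, -0.08620667,  0.072     ]))]
```

View pics/lev.png

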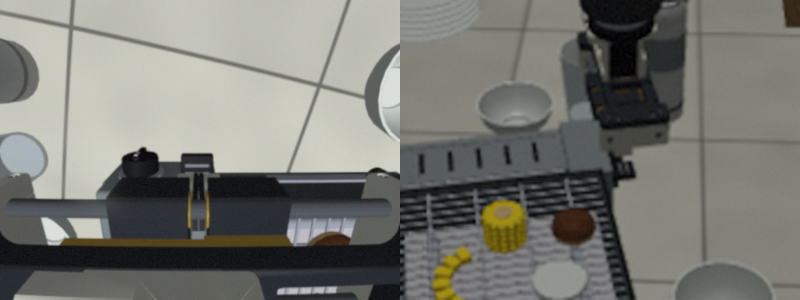

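The left half shows the lever directly under the fingers, with the knob well to its left at (140,160). I'll move a little outward and then press.

Emit:
arm_command(commands=[{"tx":0.012,"ty":-0.006,"tz":0.03,"twist":0},{"tx":0.012,"ty":-0.006,"tz":0.06,"twist":0},{"tx":0.012,"ty":-0.006,"tz":0.09,"twist":0},{"tx":0.012,"ty":-0.006,"tz":0.12,"twist":0},{"tx":0.012,"ty":-0.006,"tz":0.145,"twist":0},{"tx":0.012,"ty":-0.006,"tz":0.17,"twist":0},{"tx":0.012,"ty":-0.006,"tz":0.19,"twist":0},{"tx":0.012,"ty":-0.006,"tz":0.205,"twist":0}])

```text
t: 7.88
eef_pos: [0.5084, -0.0851, 0.0478]
ee_rot: [-3.141, -0.001, -2.926]
force: [-7.9, 1.4, 32.7]
width: 0.0002
gripper_force: 17.8
```

The lever is at its stop: z is 47.8 mm and the force has risen. I'll lift off.

Emit:
arm_command(commands=[{"tx":0,"ty":0,"tz":0,"twist":0},{"tx":0,"ty":0,"tz":-0.03,"twist":0},{"tx":0.02,"ty":0,"tz":-0.1,"twist":0},{"tx":0.02,"ty":0,"tz":-0.2,"twist":0},{"tx":0.02,"ty":0,"tz":-0.32,"twist":0},{"tx":0.02,"ty":0,"tz":-0.42,"twist":0},{"tx":0.02,"ty":0,"tz":-0.48,"twist":0},{"tx":0.02,"ty":0,"tz":-0.48,"twist":0}])

```text
t: 8.55
eef_pos: [0.5059, -0.086, 0.1723]
ee_rot: [-3.141, 0.007, -2.925]
force: [0.2, -0.3, 1.0]
width: 0.0006
gripper_force: 0.0
```

```bash
python3 - <<'E'
from h import *
s=st();p=np.load("p.npy")
a=grab_frame("scene");print([(np.round(x["uv"],1).tolist(),round(x["score"],2)) for x in spot_point("cover_edge","scene")[:1]])
w=grab_frame("wrist");r=spot_point("lever_top","wrist")[:1];print([(x["uv"],x["score"],ing(atz("wrist",x["uv"],.048))) for x in r])
b=cv2.resize(grab_frame("side")[90:220,130:310],(400,300),interpolation=2)
save(np.vstack([np.hstack([cv2.resize(w,(400,300)),b]),np.hstack([cv2.resize(a[170:300,150:330],(400,289)),np.zeros((289,400,3),np.uint8)])]),"fin")
E
```

```text
t 8.55 grill [-0.1562 -0.0859  0.1723] rot [-3.141  0.007 -2.925] F [ 0.23 -0.34  1.03] w 0.000647665231215135
[([178.2, 236.0], 0.8)]
[([256.3, 190.5], 0.87, array([-0.15085434, -0.08344428,  0.048     ]))]
```

View pics/fin.png

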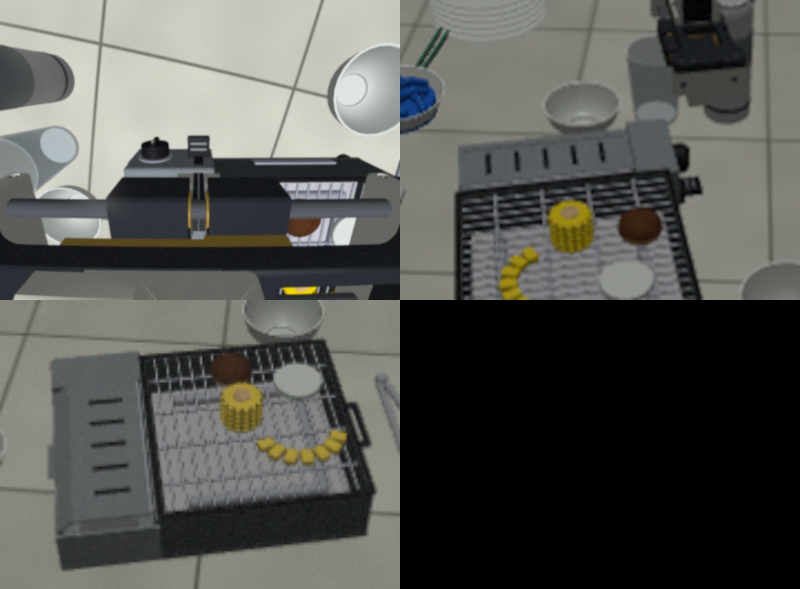

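The cover is shut, the lever is down (side half, about (690,185)), and everything else is where it was.

```bash
python3 -c "
from station import *
print(job_done())"
```

```text
the job is handed in; nothing more can be done
None
```

I pushed the cover gently shut without gripping it, then pressed the lever to its stop; the last pictures show nothing else moved, and the job is handed in (no verdict was returned).

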